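# Pass a build plate into the inert-gas box's airlock

## Task

Pass the aluminium build plate lying on the feed plate into the airlock of the inert-gas box. First press down on the T-handle of the inner slide gate to feel that it is firmly shut, pushing it home if it gives; only then swing the outer door wide open, slide the plate into the chamber until it is fully home against the back stops, and shut the outer door completely. Keep the inner gate shut throughout and leave the other things on the bench where they are.

Things in the scene. Friction and masses are not known exactly. Their poses are not given: they have to be found in the camera images.
- mouth (a point): Mid-mouth of the airlock, a low flat chamber on the side of a bench-top inert-gas box (clear panels, aluminium frame, 420 x 370 x 350 mm). x: into the chamber, y: to the door's hinge side, z: up. z = 0 is the top of the steel feed plate, 50 mm above the bench; it runs level with no step from x = -335 mm through the mouth to the inner gate, 215 mm wide.
- fence (a point): Middle of the foot of the guiding face of a straight side fence on the feed plate (mouth frame's axes): 12 mm high, 12 mm thick, from x = -330 to -85 mm of the mouth frame, guiding face at y = -51 mm there. A plate lying against it is in line with the chamber.
- back_stop (a point): Middle between two back stops (5 mm high) on the chamber floor, 118 mm inside the mouth. The chamber is 104 mm wide (y -52 to 52) with side guides flared to 120 mm over the first 30 mm, 34 mm high inside, under a clear roof; top of roof and mouth frame 44 mm above the feed plate. The inner gate's white housing behind (x 140 to 170 mm) rises 85 mm above it.
- gate (a joint): Inner door: an upright slide gate; its height in m above shut (0 = fully down, shut; at most 0.032). Stiff: stays where left, goes down under about 3 N on its handle, and stands firm when fully down. It may start shut or up to 14 mm open, hard to see by eye.
- gate_handle_top (a point): Top middle of the inner gate's T-handle: black bar 20 mm thick, 100 mm long (along y of the mouth frame) on a steel stem, above the white housing at x = 155 mm of the mouth frame. 132 mm above the feed plate (182 mm above the bench) when shut; moves up and down with the gate.
- outer_door (a joint): Outer door angle in rad: 0 = shut, grows as it swings out over the feed plate, at most 1.95. Stiff: stays where left, moves under 1 to 2 N at the handle. White dished cover 140 wide, 44 high, 26 deep (22 hollow) mm, lower edge 2 mm above the feed plate. At 1.57 it stands square to the mouth, clear of the plate's way. Swinging, it sweeps up to 150 mm from the hinge (handle 165 mm).
- door_hinge (a point): Point on the outer door's upright hinge axis, in the mouth plane, 78 mm to the y side of the mouth, 32 mm above the feed plate (handle height). Its axes turn with the door and equal the mouth frame's when shut. In these axes the door's outer face lies at x = -26 mm, from y = -8 to -148 mm.
- door_handle (a point): Middle of the outer door's D handle: level steel bar 12 mm thick, 76 mm long, parallel to the door, on a 12 mm post at each end; open from above. 40 mm are clear between bar and door, 64 mm between the posts; bar axis 32 mm above the feed plate, 46 mm off the door's face. In the hinge's axes it lies at x = -72, y = -108 mm. Turns with the door.
- plate_centre (a point): Centre (half-way up) of the build plate: plain aluminium slab 130 long (x), 100 wide (y), 10 thick (mm), about 0.35 kg, four dark corner holes and a darker middle. Lies on the feed plate, roughly along it, clear of the door's swing. Fully home on the back stops, its centre is at x = 53 mm of the mouth frame and its tail stands 12 mm out of the mouth, in the hollow of the shut door.
- screwdriver: bystander: black-handled screwdriver, 200 mm, lying on the bench on the robot's side of the feed plate (origin on the bench at its middle)
- caliper: bystander: steel caliper 190 mm long lying flat on the bench between robot and airlock chamber (origin under it)
- small_plate: bystander: smaller square aluminium plate 80 x 80 x 10 mm, flat on the bench beyond the feed plate (origin under its centre)
- jar: bystander: glass jar, 60 mm across, 85 mm tall, steel lid, on the bench beyond the feed plate (origin under its centre)
- chair_rail: bystander: wooden rail 260 x 30 x 22 mm with a dowel at each end, lying on the bench to the right (origin under its centre)
- chair_leg: bystander: square wooden leg 200 x 35 x 35 mm lying on the bench to the right (origin under its centre)
- mallet: bystander: hammer with a wooden handle, 260 mm, lying on the bench past the feed plate's outer end (origin on the bench at its middle)
Mind the look-alikes: they are no part of the job. Leave any green look-alike of the part that bears plate_centre alone.

How it is judged:
By the outcome, as a careful person would: the job done as asked, in the order asked, and still so for the second after the job is handed in, with the robot touching nothing.
It also fails if it takes over 72 s, if anything falls off the work surface, if the arm or the gripper's body presses on something with over 40 N, if the wrist force passes 120 N, or if a joint passes its speed limit or range.

## Robot

A 6-joint arm with a two-finger parallel gripper is mounted at the origin on the work surface. World frame = base frame: x ahead of the robot, y to its left, z up, the work surface at z = 0. Lengths are in mm, angles in degrees, forces in N, time in s.
With the tool pointing down it reaches from about 300 to 850 mm from the base axis. Payload 4.2 kg.
Tool frame: the origin (TCP) lies between the finger pads; the fingertips stand 22 mm ahead of it and the grasp point (between the pads) lies 3 mm ahead of it; z points along the fingers, y is the direction in which the jaws open and shut (so a half turn about z gives the same grasp; the last joint's range is limited). The gripper opens to 91 mm and grips with 3 to 60 N. Pads are 32 mm wide; open, the fingers measure 118 mm over their backs; the gripper's body (76 mm by 178 mm) begins 60 mm behind the grasp point.
Start: joints at [-73.167, 18.312, 89.639, -0, 72.044, -1.146], TCP at [177.491, -546.935, 235.976] pointing down, gripper open.
Joint ranges: [-177.97, 177.97], [-48.28, 115.42], [12.27, 149.76], [-77.06, 257.06], [2.81, 150.46], [-146.56, 146.56]. Speed limits (degrees/s): [147.25, 147.25, 180, 180, 180, 180].

## Interface

Orientations are given as [roll, pitch, yaw] about the fixed x, y, z axes, in that order (R = Rz(yaw) Ry(pitch) Rx(roll)).
In Python, from workcell import telemetry, cams, env gives the robot as it stands.
- The arm moves only by the shell command python3 -m inch 'ROWS' [FORCE]. ROWS is JSON, a list of rows, each an object of numbers: "x", "y", "z": the shift along the tool's x, y, z in cm; "yaw": the turn about the tool's z in units of 5 degrees (1.0 is 5 degrees); "gripper": the gripper's target within -1 to 1 (fully open at 1, half-way at 0, shut at -1). A call has 1 to 12 rows; each row shifts and turns the commanded pose from where the row before left it, along the tool's axes as they then stand; what a row does not reach is not made up. A row lasts 1/12 s, in which the tool goes at most 41.7 mm and 7.16 degrees, less where a joint would pass 70% of its speed; a pose out of reach is approached as far as the arm can. A call is refused whole if a number of a shift passes 4.17 or a number of a turn 1, either way. A call with a gripper value outside its range is refused whole. The fingers move at their own pace and stop on an object; FORCE is the grip in N (left out, the last holds). Time passes only in rows, so rows that do not move let the fingers close. It gives the time, the measured TCP pose, the force and the opening at its end, in the units of the state.
- telemetry.state(): the state, without advancing time (a new reading comes with each control period).
- cams.grab_frame(name): name is "side" or "top"; returns a dict with "pixels" (384x512x3 uint8, red, green, blue), "mtx" (3x3 intrinsics, pixels), "distortion" ([k1, k2, p1, p2, k3] as OpenCV has them; the pictures are not rectified), "rvec" (rotation vector, rad) and "tvec" (3), from world to camera coordinates, as OpenCV has them. Camera axes: x right, y down, z forward; pixel columns grow to the right and rows downward; lengths in mm; the calibration is good to about 2 mm. A picture is of the moment at which its call begins. There is no depth.
- env.job_done(): hands the job in, once; it reports no verdict.
The state is a dict: "time_s": time; "qpos": joint angles; "qvel": joint speeds; "effort": joint torques, N m; "ee_pos": TCP position; "ee_rot": TCP orientation; "force": force on the tool from outside, world axes, zero at the start; "torque": the same for the moment, N m; "gripper_width": finger opening in mm.
Only numpy, scipy, OpenCV 4.12 (cv2) and the standard library are available. Lean on these libraries where they do the work, as an engineer would, in place of code of your own. Each camera call takes 0.05 s, during which the arm holds its last target. There are 200 camera calls.

## Working session

There is one attempt and no reset: what is moved stays moved. The work goes in short steps, Python scripts to look and compute and a shell command to move; the robot and the scene stay as the last step left them, time stands still between calls to the robot, and variables do not carry over. Pictures are saved under pics/ and viewed, about 8 in all and at most 12, crops included, and the job is handed in when it is done.

```bash
mkdir -p pics; ls; python3 - <<'E'
from workcell import telemetry,cams
import cv2,pickle
print(telemetry.state())
for n in("side","top"):
    f=cams.grab_frame(n);pickle.dump(f,open(f"{n}0.pkl","wb"))
    cv2.imwrite(f"pics/{n}0.png",cv2.resize(f["pixels"][:,:,::-1],(800,600),interpolation=cv2.INTER_CUBIC))
    print(n,f["mtx"],f["distortion"],f["rvec"],f["tvec"])
E
```

```text
pics
{'time_s': 0.0, 'qpos': array([-7.31655997e+01,  1.83524461e+01,  8.97086109e+01,  1.54051504e-03,
        7.20440315e+01, -1.14616040e+00]), 'qvel': array([ 0.01632021,  0.08246344,  0.06460369,  0.06733614, -0.10945772,
       -0.11880282]), 'effort': array([ 2.01532275e-03, -4.12457156e+01, -2.31973779e+01,  7.27775577e-02,
        4.58542455e-02, -1.66438035e-04]), 'ee_pos': array([ 177.36481884, -546.45167564,  235.09724683]), 'ee_rot': array([-1.79894962e+02, -3.56639388e-03,  1.79800812e+01]), 'force': array([-0.04961907,  0.01806306, -0.12301939]), 'torque': array([ 0.00525687, -0.01018086, -0.00875337]), 'gripper_width': 91.12926082675997}
side [[485.96671656   0.         257.145382  ]
 [  0.         485.96671656 185.72251009]
 [  0.           0.           1.        ]] [0.02378991 0.         0.         0.         0.        ] [ 0.79393798 -2.33946833  1.33101237] [ 250.84099885  365.51510411 1127.00179874]
top [[498.43331166   0.         256.06363075]
 [  0.         498.43331166 189.12401732]
 [  0.           0.           1.        ]] [-0.09809836  0.          0.          0.          0.        ] [ 2.1398952  -2.1092176   0.20344828] [-245.8173909   521.2342378  1457.79067635]
```

View pics/top0.png

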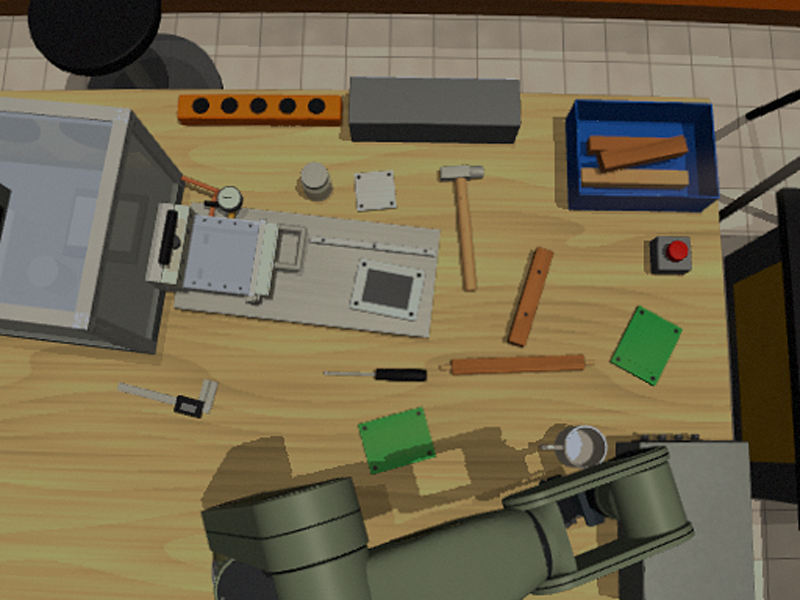

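View pics/side0.png

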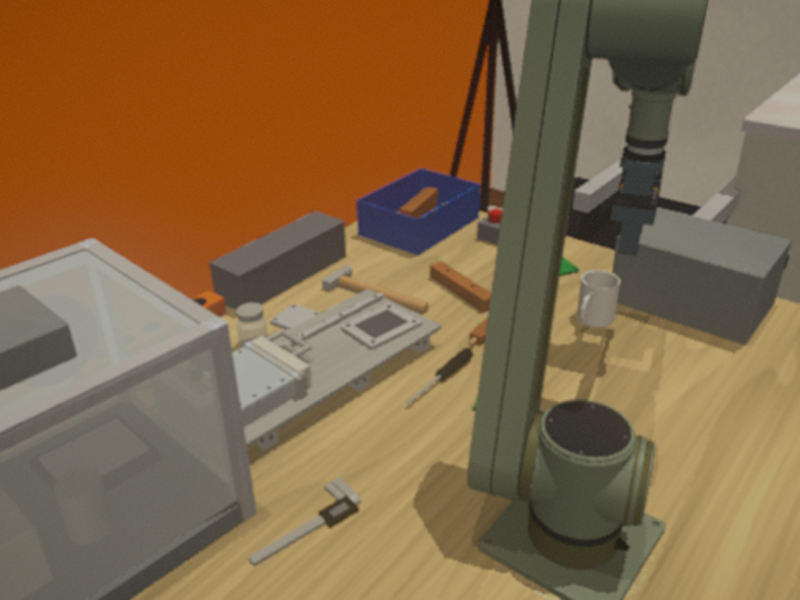

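```bash
python3 - <<'E'
import cv2,pickle
f=pickle.load(open("top0.pkl","rb"));p=f["pixels"][:,:,::-1]
c=p[120:225,90:290]
cv2.imwrite("pics/topc.png",cv2.resize(c,(800,420),interpolation=cv2.INTER_CUBIC))
E
```

```text
(no output)
```

View pics/topc.png

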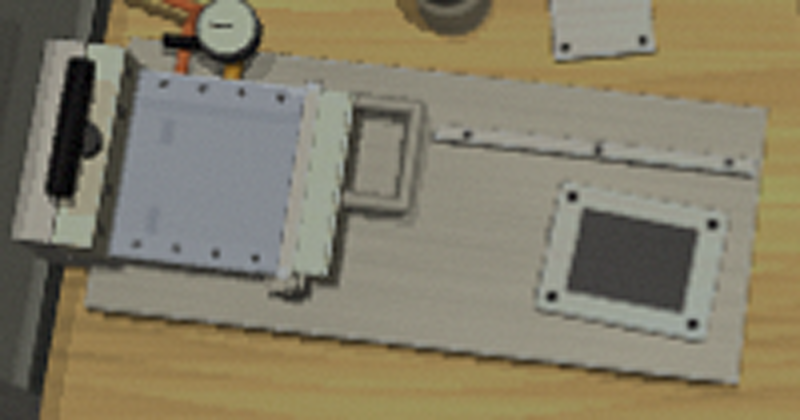

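```bash
cat > h.py <<'E'
import cv2,pickle,numpy as np
from scipy.optimize import least_squares
T=pickle.load(open("top0.pkl","rb"));S=pickle.load(open("side0.pkl","rb"))
def proj(f,P): return cv2.projectPoints(np.float64(P).reshape(-1,3),f["rvec"],f["tvec"],f["mtx"],f["distortion"])[0][:,0]
def ray(f,uv,z):
    n=cv2.undistortPoints(np.float64(uv).reshape(-1,1,2),f["mtx"],f["distortion"])[:,0]
    R=cv2.Rodrigues(f["rvec"])[0];c=-R.T@f["tvec"]
    d=np.c_[n,np.ones(len(n))]@R
    return c+d*((z-c[2])/d[:,2])[:,None]
def m2w(p,P):
    P=np.float64(P).reshape(-1,3);c,s=np.cos(p[2]),np.sin(p[2])
    return np.c_[p[0]+c*P[:,0]-s*P[:,1],p[1]+s*P[:,0]+c*P[:,1],P[:,2]+50]
E
python3 - <<'E'
from h import *
uv=np.array([(766,107),(737,383),(755,177),(434,140),(80,58),(60,198),(416,98),(404,213)])
uv=(uv+.5)/4-.5+[90,120]
P=[(-335,-107.5,0),(-335,107.5,0),(-330,-51,12),(-85,-51,12),(155,-50,132),(155,50,132),(-78,-68,38),(-78,8,38)]
g=lambda p:(proj(T,m2w(p,P))-uv)
r=least_squares(lambda p:g(p).ravel(),[600,0,1.5],x_scale=[100,100,.1],loss='soft_l1')
p=r.x;print(p,np.degrees(p[2]));print(g(p).round(2))
np.save("p.npy",p)
c=(np.array([(572,196),(712,223),(692,324),(551,296)])+.5)/4-.5+[90,120]
w=ray(T,c,60);print(w.round(1),w.mean(0))
c_,s=np.cos(p[2]),np.sin(p[2]);R=np.array([[c_,-s],[s,c_]])
m=(w[:,:2]-p[:2])@R;print(m.round(1),m.mean(0))
print("edge angles",np.degrees(np.arctan2(*(m[0]-m[1])[::-1])),np.degrees(np.arctan2(*(m[3]-m[2])[::-1])))
for n,q in dict(handle=(-72,-30,32),hinge=(0,78,32),gate=(155,0,132),fence=(-207,-51,0),stop=(118,0,0)).items(): print(n,m2w(p,q).round(1))
im=cv2.resize(S["pixels"][120:300,100:300,::-1],(800,720),interpolation=cv2.INTER_CUBIC)
q=proj(S,m2w(p,P+[(0,0,0),(0,78,44)]))
for a in q: cv2.circle(im,tuple(int(v) for v in ((a-[100,120]+.5)*4)),4,(0,0,255),1)
cv2.imwrite("pics/sidec.png",im[:600])
E
```

```text
[585.21488455  30.29113945   1.4708196 ] 84.271755747762
[[ 0.08  0.3 ]
 [-0.14  0.2 ]
 [-0.52 -0.58]
 [-0.35 -0.29]
 [ 0.    0.61]
 [-1.08 -0.26]
 [ 1.67  2.29]
 [ 1.15 -1.91]]
[[ 584.9 -166.4   60. ]
 [ 565.5 -272.6   60. ]
 [ 488.  -258.4   60. ]
 [ 507.7 -152.4   60. ]] [ 536.54097881 -212.44066015   60.        ]
[[-195.8  -19.3]
 [-303.3  -10.6]
 [-296.9   67.9]
 [-189.5   58.8]] [-246.37787062   24.20372912]
edge angles -4.589969358046869 -4.805310158678935
handle [[607.9 -44.3  82. ]]
hinge [[507.6  38.1  82. ]]
gate [[600.7 184.5 182. ]]
fence [[ 615.3 -180.8   50. ]]
stop [[597.  147.7  50. ]]
```

View pics/sidec.png

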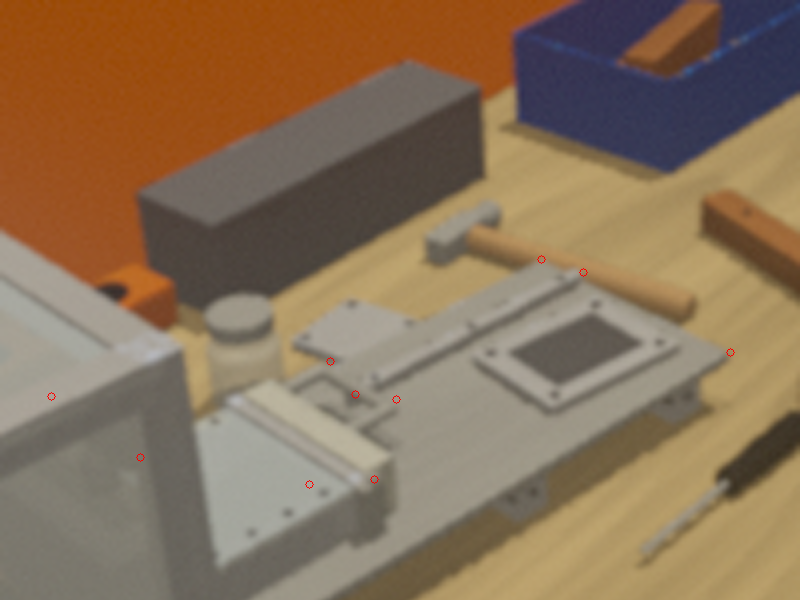

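```bash
python3 - <<'E'
from h import *
p=np.load("p.npy");c_,s=np.cos(p[2]),np.sin(p[2]);R=np.array([[c_,-s],[s,c_]])
def m(uv,z):
    w=ray(T,np.array(uv)*.64,z);print(z,w.round(0).tolist(),((w[:,:2]-p[:2])@R).round(0).tolist())
m([(155,352),(190,190)],0);m([(80,327),(130,110)],350)
m([(102,132),(165,133)],85+50)
cc=(np.array([(48,42),(122,47),(92,248),(14,240)])+.5)/4-.5+[90,120]
m(cc/.64,135)
E
python3 - <<'E'
import cv2,pickle
f=pickle.load(open("top0.pkl","rb"));p=f["pixels"][:,:,::-1]
c=p[60:235,0:180]
cv2.imwrite("pics/box.png",cv2.resize(c,(617,600),interpolation=cv2.INTER_CUBIC))
E
```

```text
0 [[412.0, 248.0, 0.0], [750.0, 200.0, 0.0]] [[199.0, 194.0], [185.0, -147.0]]
350 [[410.0, 259.0, 350.0], [771.0, 211.0, 350.0]] [[210.0, 197.0], [198.0, -167.0]]
135 [[822.0, 343.0, 135.0], [820.0, 218.0, 135.0]] [[335.0, -204.0], [211.0, -215.0]]
135 [[679.0, 219.0, 135.0], [675.0, 163.0, 135.0], [524.0, 175.0, 135.0], [529.0, 233.0, 135.0]] [[197.0, -74.0], [141.0, -76.0], [138.0, 75.0], [196.0, 76.0]]
```

View pics/box.png

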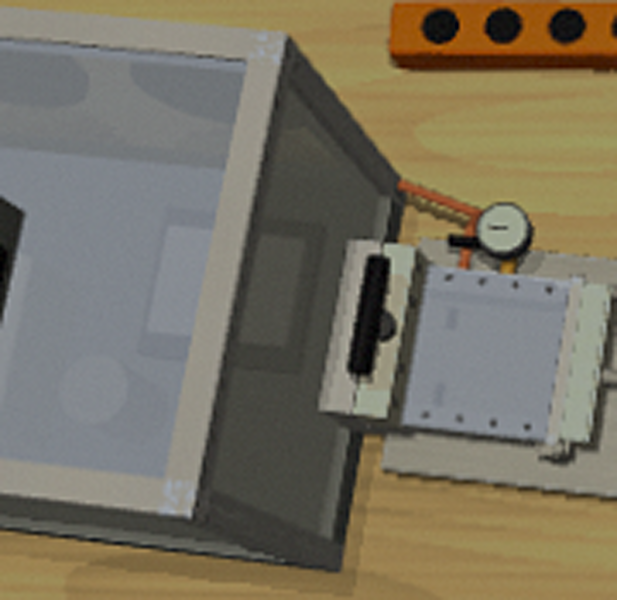

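Scene found: the slab with the dark middle on the feed plate (crop px 630,260) is the part; the square plate at (600,25) and the green ones are look-alikes. The top view shows the gate's T-handle at (70,128), the D handle at (412,155) and the hinge at (290,288). The box wall stands about 45 mm behind the gate handle. I'll turn the tool and go above the gate first.

```bash
cat >> h.py <<'E'
def to(x,y,z,psi=0):
    "print mouth pose of the TCP and tool-frame shift (cm) to mouth x,y and TCP height z above the feed plate, psi=tool yaw rel. mouth"
    from workcell import telemetry
    s=telemetry.state();p=np.load("p.npy");d=np.degrees(p[2]);a=np.radians(s["ee_rot"][2])
    c=s["ee_pos"];t=m2w(p,(x,y,z))[0]-c
    k=np.array([[np.cos(p[2]),np.sin(p[2])],[-np.sin(p[2]),np.cos(p[2])]])
    print("t %.2f mouth"%s["time_s"],(k@(c[:2]-p[:2])).round(1),"z",round(c[2]-50,1),"yaw",round((s["ee_rot"][2]-d+180)%360-180,2),"F",(k@s["force"][:2]).round(1),s["force"][2].round(1),"w",round(s["gripper_width"],1))
    print("shift cm",round((t[0]*np.cos(a)+t[1]*np.sin(a))/10,2),round((t[0]*np.sin(a)-t[1]*np.cos(a))/10,2),round(-t[2]/10,2),"yaw units",round(-((psi+d-s["ee_rot"][2]+180)%360-180)/5,2))
E
python3 -m inch '[{"yaw":-1,"gripper":-1},{"yaw":-1},{"yaw":-1},{"yaw":-1},{"yaw":-1},{"yaw":-1},{"yaw":-1},{"yaw":-1},{"yaw":-1},{"yaw":-1},{"yaw":-1},{"yaw":-1}]' 20
python3 -m inch '[{"yaw":-1},{"yaw":-0.3},{"x":2.96,"y":1.45},{"x":2.96,"y":1.45},{"x":2.96,"y":1.45},{"x":2.96,"y":1.45},{"x":2.96,"y":1.45},{"x":2.96,"y":1.45},{"x":2.96,"y":1.45},{"x":2.96,"y":1.45},{"x":2.96,"y":1.45},{"x":2.96,"y":1.45}]'
python3 -c "from h import *;to(146,0,165)"
```

```text
t 0.10 mouth [-614.7  348.2] z 185.2 yaw -66.3 F [ 0.1 -0.3] 0.4 w 91.3
shift cm 62.47 -55.65 2.02 yaw units -13.26invalid input
invalid input
```

```bash

python3 -m inch '[{"x":0,"y":0,"z":0,"yaw":-1,"gripper":-1}]' 20; echo; python3 -m inch '[{"x":0,"y":0,"z":0,"yaw":-1,"gripper":-1}]';  echo; python3 -m inch '[{"yaw":-1,"gripper":-1}]'; python3 -m inch --help
```

```text
time_s: 0.18
ee_pos: [177.4, -546.6, 235.4]
ee_rot: [-179.9, -0.0, 23.1]
force: [0.9, 0.2, -0.5]
gripper_width: 87.1

time_s: 0.27
ee_pos: [177.4, -546.6, 235.4]
ee_rot: [-179.9, -0.0, 28.2]
force: [0.7, 0.2, -0.3]
gripper_width: 80.6
invalid input
invalid input: not JSON, or not a number
```

```bash

python3 -m inch '[{"x":0,"y":0,"z":0,"yaw":-1,"gripper":-1},{"x":0,"y":0,"z":0,"yaw":-1,"gripper":-1},{"x":0,"y":0,"z":0,"yaw":-1,"gripper":-1},{"x":0,"y":0,"z":0,"yaw":-1,"gripper":-1},{"x":0,"y":0,"z":0,"yaw":-1,"gripper":-1},{"x":0,"y":0,"z":0,"yaw":-1,"gripper":-1},{"x":0,"y":0,"z":0,"yaw":-1,"gripper":-1},{"x":0,"y":0,"z":0,"yaw":-1,"gripper":-1},{"x":0,"y":0,"z":0,"yaw":-1,"gripper":-1},{"x":0,"y":0,"z":0,"yaw":-1,"gripper":-1},{"x":0,"y":0,"z":0,"yaw":-1,"gripper":-1},{"x":0,"y":0,"z":0,"yaw":-0.3,"gripper":-1}]' 
python3 -m inch '[{"x":2.96,"y":1.45,"z":0,"yaw":0,"gripper":-1},{"x":2.96,"y":1.45,"z":0,"yaw":0,"gripper":-1},{"x":2.96,"y":1.45,"z":0,"yaw":0,"gripper":-1},{"x":2.96,"y":1.45,"z":0,"yaw":0,"gripper":-1},{"x":2.96,"y":1.45,"z":0,"yaw":0,"gripper":-1},{"x":2.96,"y":1.45,"z":0,"yaw":0,"gripper":-1},{"x":2.96,"y":1.45,"z":0,"yaw":0,"gripper":-1},{"x":2.96,"y":1.45,"z":0,"yaw":0,"gripper":-1},{"x":2.96,"y":1.45,"z":0,"yaw":0,"gripper":-1},{"x":2.96,"y":1.45,"z":0,"yaw":0,"gripper":-1},{"x":2.96,"y":1.45,"z":0,"yaw":0,"gripper":-1},{"x":2.96,"y":1.45,"z":0,"yaw":0,"gripper":-1}]'
python3 -c "from h import *;to(146,0,165)"
```

```text
time_s: 1.27
ee_pos: [177.4, -546.6, 235.5]
ee_rot: [-180.0, -0.1, 84.7]
force: [0.4, -0.1, 0.5]
gripper_width: 1.1
time_s: 2.27
ee_pos: [385.2, -208.5, 235.8]
ee_rot: [-180.0, -0.0, 84.5]
force: [0.9, 0.0, 0.1]
gripper_width: 0.5
t 2.27 mouth [-257.6  175.2] z 185.8 yaw 0.2 F [ 0.1 -0.9] 0.1 w 0.5
shift cm 40.3 17.66 2.08 yaw units 0.04
```

```bash

python3 -m inch '[{"x":3.3,"y":1.47,"z":0,"yaw":0,"gripper":-1},{"x":3.3,"y":1.47,"z":0,"yaw":0,"gripper":-1},{"x":3.3,"y":1.47,"z":0,"yaw":0,"gripper":-1},{"x":3.3,"y":1.47,"z":0,"yaw":0,"gripper":-1},{"x":3.3,"y":1.47,"z":0,"yaw":0,"gripper":-1},{"x":3.3,"y":1.47,"z":0,"yaw":0,"gripper":-1},{"x":3.3,"y":1.47,"z":0,"yaw":0,"gripper":-1},{"x":3.3,"y":1.47,"z":0,"yaw":0,"gripper":-1},{"x":3.3,"y":1.47,"z":0,"yaw":0,"gripper":-1},{"x":3.3,"y":1.47,"z":0,"yaw":0,"gripper":-1},{"x":3.3,"y":1.47,"z":0,"yaw":0,"gripper":-1},{"x":3.3,"y":1.47,"z":0.5,"yaw":0,"gripper":-1},{"x":0,"y":0,"z":0.5,"yaw":0,"gripper":-1}]' || true
python3 -m inch '[{"x":3.3,"y":1.47,"z":0,"yaw":0,"gripper":-1},{"x":3.3,"y":1.47,"z":0,"yaw":0,"gripper":-1},{"x":3.3,"y":1.47,"z":0,"yaw":0,"gripper":-1},{"x":3.3,"y":1.47,"z":0,"yaw":0,"gripper":-1},{"x":3.3,"y":1.47,"z":0,"yaw":0,"gripper":-1},{"x":3.3,"y":1.47,"z":0,"yaw":0,"gripper":-1},{"x":3.3,"y":1.47,"z":0,"yaw":0,"gripper":-1},{"x":3.3,"y":1.47,"z":0,"yaw":0,"gripper":-1},{"x":3.3,"y":1.47,"z":0,"yaw":0,"gripper":-1},{"x":3.3,"y":1.47,"z":0,"yaw":0,"gripper":-1},{"x":3.3,"y":1.47,"z":0,"yaw":0,"gripper":-1},{"x":3.3,"y":1.47,"z":0.5,"yaw":0,"gripper":-1}]'
python3 -c "from h import *;to(146,0,165)"
python3 - <<'E'
from workcell import cams
import cv2
p=cams.grab_frame("top")["pixels"][:,:,::-1]
cv2.imwrite("pics/gate.png",cv2.resize(p[90:210,60:220],(800,600),interpolation=cv2.INTER_CUBIC))
E
```

```text
time_s: 3.27
ee_pos: [599.4, 168.9, 231.3]
ee_rot: [179.9, -0.0, 84.5]
force: [0.7, -0.2, -0.4]
gripper_width: 0.5
t 3.27 mouth [139.3  -0.3] z 181.3 yaw 0.23 F [-0.1 -0.7] -0.4 w 0.5
shift cm 0.67 -0.02 1.63 yaw units 0.05invalid input
```

View pics/gate.png

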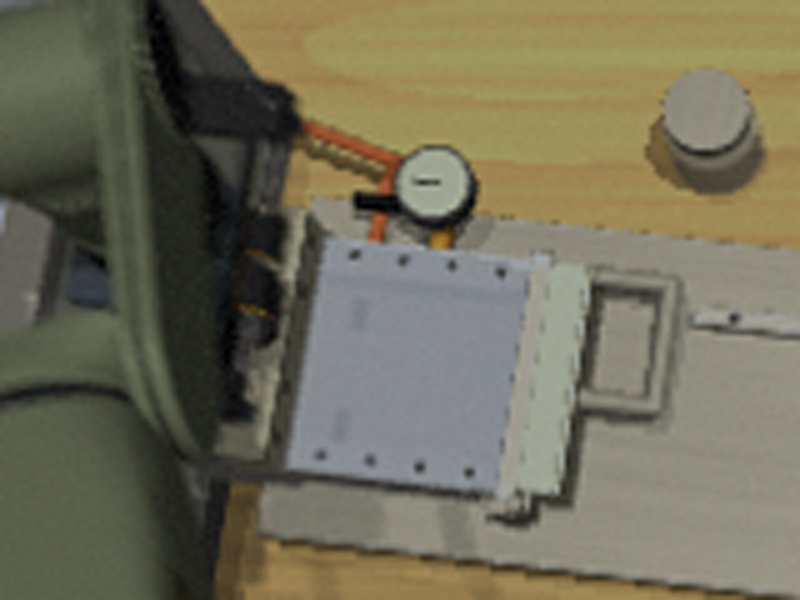

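The fingers are over the T-handle, with no contact so far. I'll press down in small steps.

```bash

python3 -m inch '[{"x":0.5,"y":0,"z":0.4,"yaw":0,"gripper":-1},{"x":0,"y":0,"z":0.4,"yaw":0,"gripper":-1},{"x":0,"y":0,"z":0.2,"yaw":0,"gripper":-1},{"x":0,"y":0,"z":0,"yaw":0,"gripper":-1}]'
for i in 1; do python3 -m inch '[{"x":0,"y":0,"z":0.2,"yaw":0,"gripper":-1},{"x":0,"y":0,"z":0,"yaw":0,"gripper":-1}]';done
python3 -m inch '[{"x":0,"y":0,"z":0.2,"yaw":0,"gripper":-1},{"x":0,"y":0,"z":0,"yaw":0,"gripper":-1}]'
python3 -c "from h import *;to(146,0,154)"
```

```text
time_s: 3.65
ee_pos: [598.1, 170.7, 220.3]
ee_rot: [-179.9, 0.1, 84.4]
force: [0.3, 0.1, 0.7]
gripper_width: 0.6
time_s: 3.82
ee_pos: [598.7, 171.0, 219.1]
ee_rot: [-180.0, 0.0, 84.4]
force: [0.0, -0.1, -0.3]
gripper_width: 0.9
time_s: 3.98
ee_pos: [598.8, 171.5, 216.9]
ee_rot: [180.0, 0.0, 84.4]
force: [-0.2, 0.8, 0.0]
gripper_width: 0.4
t 3.98 mouth [141.9   0.5] z 166.9 yaw 0.17 F [0.8 0.3] 0.0 w 0.4
shift cm 0.41 0.05 1.29 yaw units 0.03
```

```bash

python3 -m inch '[{"x":0.2,"y":0,"z":0.2,"yaw":0,"gripper":-1},{"x":0,"y":0,"z":0.2,"yaw":0,"gripper":-1}]'|sed -n '1,2p;4p'
python3 -m inch '[{"x":0,"y":0,"z":0.2,"yaw":0,"gripper":-1},{"x":0,"y":0,"z":0.1,"yaw":0,"gripper":-1}]'|sed -n '1,2p;4p'
python3 -m inch '[{"x":0,"y":0,"z":0.2,"yaw":0,"gripper":-1},{"x":0,"y":0,"z":0.1,"yaw":0,"gripper":-1}]'|sed -n '1,2p;4p'
python3 -m inch '[{"x":0,"y":0,"z":0.1,"yaw":0,"gripper":-1},{"x":0,"y":0,"z":0.1,"yaw":0,"gripper":-1}]'|sed -n '1,2p;4p'
python3 -c "from h import *;to(146,0,154)"
```

```text
time_s: 4.15
ee_pos: [599.3, 174.2, 213.0]
force: [0.3, 0.3, 0.3]
time_s: 4.32
ee_pos: [599.3, 174.2, 210.0]
force: [-0.9, 0.1, 2.8]
time_s: 4.48
ee_pos: [599.3, 174.2, 206.9]
force: [-1.8, 0.7, 1.5]
time_s: 4.65
ee_pos: [599.3, 174.2, 205.0]
force: [-0.5, 0.1, 2.6]
t 4.65 mouth [144.6   0.3] z 155.0 yaw 0.21 F [0.1 0.5] 2.6 w 0.7
shift cm 0.14 0.04 0.1 yaw units 0.04
```

It gives, at about 3 N, so the gate was partly open. I'll keep pushing until it stands firm.

```bash

python3 -m inch '[{"x":0,"y":0,"z":0.1,"yaw":0,"gripper":-1},{"x":0,"y":0,"z":0,"yaw":0,"gripper":-1}]'|sed -n '1,2p;4p'
python3 -m inch '[{"x":0,"y":0,"z":0.1,"yaw":0,"gripper":-1},{"x":0,"y":0,"z":0,"yaw":0,"gripper":-1}]'|sed -n '1,2p;4p'
python3 -m inch '[{"x":0,"y":0,"z":0.05,"yaw":0,"gripper":-1},{"x":0,"y":0,"z":0,"yaw":0,"gripper":-1}]'|sed -n '1,2p;4p'

```

```text
time_s: 4.82
ee_pos: [599.3, 174.2, 204.2]
force: [-0.4, 1.0, 3.6]
time_s: 4.98
ee_pos: [599.3, 174.2, 204.1]
force: [-1.9, -0.4, 7.3]
time_s: 5.15
ee_pos: [599.3, 174.2, 204.0]
force: [-2.2, -0.2, 8.5]
```

```bash

python3 -m inch '[{"x":0,"y":0,"z":0.1,"yaw":0,"gripper":-1},{"x":0,"y":0,"z":0,"yaw":0,"gripper":-1}]'|sed -n '1,2p;4p'
python3 -m inch '[{"x":0,"y":0,"z":-2,"yaw":0,"gripper":-1},{"x":0,"y":0,"z":-2,"yaw":0,"gripper":-0.56},{"x":-3,"y":0.4,"z":0,"yaw":0,"gripper":-0.56},{"x":-3,"y":0.4,"z":0,"yaw":0,"gripper":-0.56},{"x":-3,"y":0.4,"z":0,"yaw":0,"gripper":-0.56},{"x":-3,"y":0.4,"z":0,"yaw":0,"gripper":-0.56},{"x":-3,"y":0.4,"z":0,"yaw":0,"gripper":-0.56},{"x":-3,"y":0.4,"z":0,"yaw":0,"gripper":-0.56},{"x":-3.6,"y":0.6,"z":0,"yaw":0,"gripper":-0.56}]' >/dev/null
python3 -m inch '[{"x":0,"y":0,"z":0,"yaw":-1,"gripper":-0.56},{"x":0,"y":0,"z":0,"yaw":-1,"gripper":-0.56},{"x":0,"y":0,"z":0,"yaw":-1,"gripper":-0.56},{"x":0,"y":0,"z":0,"yaw":-1,"gripper":-0.56},{"x":0,"y":0,"z":0,"yaw":-1,"gripper":-0.56},{"x":0,"y":0,"z":0,"yaw":-1,"gripper":-0.56},{"x":0,"y":0,"z":0,"yaw":-1,"gripper":-0.56},{"x":0,"y":0,"z":0,"yaw":-1,"gripper":-0.56},{"x":0,"y":0,"z":0,"yaw":-1,"gripper":-0.56}]' >/dev/null
python3 -m inch '[{"x":0,"y":0,"z":0,"yaw":-1,"gripper":-0.56},{"x":0,"y":0,"z":0,"yaw":-1,"gripper":-0.56},{"x":0,"y":0,"z":0,"yaw":-1,"gripper":-0.56},{"x":0,"y":0,"z":0,"yaw":-1,"gripper":-0.56},{"x":0,"y":0,"z":0,"yaw":-1,"gripper":-0.56},{"x":0,"y":0,"z":0,"yaw":-1,"gripper":-0.56},{"x":0,"y":0,"z":0,"yaw":-1,"gripper":-0.56},{"x":0,"y":0,"z":0,"yaw":-1,"gripper":-0.56},{"x":0,"y":0,"z":0,"yaw":-1,"gripper":-0.56}]' 
python3 -c "from h import *;to(-72,-30,30,90)"
python3 - <<'E'
from workcell import cams
import cv2
p=cams.grab_frame("side")["pixels"][:,:,::-1]
cv2.imwrite("pics/door.png",cv2.resize(p[120:270,100:300],(800,600),interpolation=cv2.INTER_CUBIC))
E
```

```text
time_s: 5.32
ee_pos: [599.4, 174.2, 203.9]
force: [-3.3, -0.6, 12.7]
time_s: 7.57
ee_pos: [607.9, -44.0, 240.6]
ee_rot: [-180.0, -0.1, 174.7]
force: [-0.5, 0.2, 0.4]
gripper_width: 20.0
t 7.57 mouth [-71.7 -30. ] z 190.6 yaw 90.45 F [0.2 0.6] 0.4 w 20.0
shift cm 0.0 -0.03 16.06 yaw units 0.09
```

View pics/door.png

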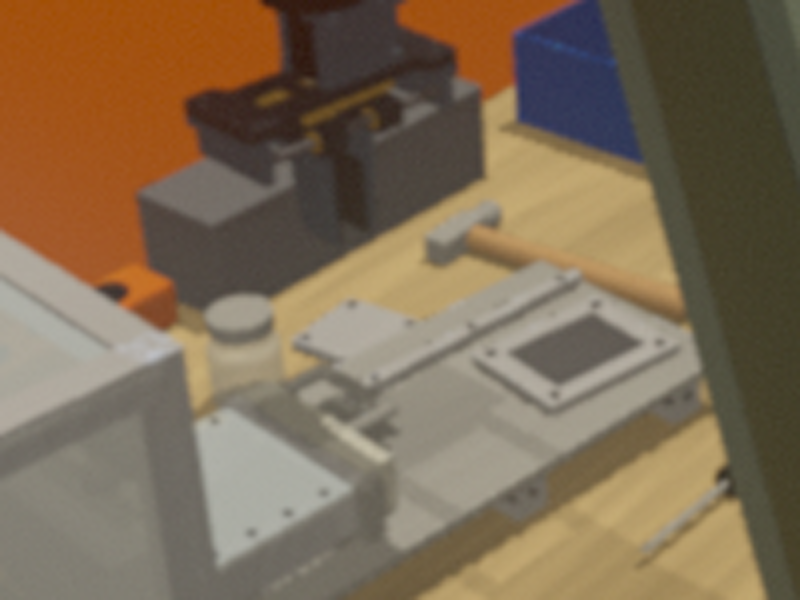

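```bash

python3 -m inch '[{"x":0,"y":0,"z":2,"yaw":0,"gripper":-0.25},{"x":0,"y":0,"z":2,"yaw":0,"gripper":-0.25},{"x":0,"y":0,"z":2,"yaw":0,"gripper":-0.25},{"x":0,"y":0,"z":2,"yaw":0,"gripper":-0.25},{"x":0,"y":0,"z":2,"yaw":0,"gripper":-0.25},{"x":0,"y":0,"z":0.6,"yaw":0,"gripper":-0.25},{"x":0,"y":0,"z":0,"yaw":0,"gripper":-0.25}]' 5
python3 -m inch '[{"x":0,"y":0,"z":1.5,"yaw":0,"gripper":-0.25},{"x":0,"y":0,"z":1.5,"yaw":0,"gripper":-0.25},{"x":0,"y":0,"z":1.5,"yaw":0,"gripper":-0.25},{"x":0,"y":0,"z":0.8,"yaw":0,"gripper":-0.25},{"x":0,"y":0,"z":0,"yaw":0,"gripper":-0.25}]' 5
python3 -m inch '[{"x":0,"y":0,"z":0,"yaw":0,"gripper":-0.6},{"x":0,"y":0,"z":0,"yaw":0,"gripper":-0.8},{"x":0,"y":0,"z":0,"yaw":0,"gripper":-0.8},{"x":0,"y":0,"z":0,"yaw":0,"gripper":-0.8}]' 5
python3 -c "from h import *;to(-72,-30,30,90)"
```

```text
time_s: 8.2
ee_pos: [606.9, -43.8, 133.3]
ee_rot: [-180.0, -0.3, 174.4]
force: [0.0, 0.2, 0.5]
gripper_width: 34.6
time_s: 8.62
ee_pos: [607.8, -43.8, 81.7]
ee_rot: [-180.0, -0.1, 174.5]
force: [0.3, -0.1, 0.6]
gripper_width: 34.0
time_s: 8.95
ee_pos: [608.9, -44.8, 83.6]
ee_rot: [-179.9, 0.1, 174.5]
force: [-0.2, 0.1, 1.9]
gripper_width: 11.7
t 8.95 mouth [-72.4 -31.1] z 33.6 yaw 90.25 F [0.1 0.2] 1.9 w 11.7
shift cm 0.11 0.04 0.36 yaw units 0.05
```

```bash

python3 -m inch '[{"x":0.67,"y":-0.91,"z":0,"yaw":1,"gripper":-0.8},{"x":0.67,"y":-0.91,"z":0,"yaw":1,"gripper":-0.8},{"x":0.67,"y":-0.91,"z":0,"yaw":1,"gripper":-0.8},{"x":0.67,"y":-0.91,"z":0,"yaw":1,"gripper":-0.8}]'
python3 -c "from h import *;to(-72,-30,30,70)"
```

```text
time_s: 9.28
ee_pos: [575.1, -73.6, 83.5]
ee_rot: [179.9, 0.2, 154.2]
force: [0.9, 0.3, 1.3]
gripper_width: 12.1
t 9.28 mouth [-104.4   -0.3] z 33.5 yaw 69.97 F [ 0.4 -0.8] 1.3 w 12.1
shift cm -1.68 4.06 0.35 yaw units -0.01
```

```bash

python3 -m inch '[{"x":0.67,"y":-0.91,"z":0,"yaw":1,"gripper":-0.8},{"x":0.67,"y":-0.91,"z":0,"yaw":1,"gripper":-0.8},{"x":0.67,"y":-0.91,"z":0,"yaw":1,"gripper":-0.8},{"x":0.67,"y":-0.91,"z":0,"yaw":1,"gripper":-0.8},{"x":0.67,"y":-0.91,"z":0,"yaw":1,"gripper":-0.8},{"x":0.67,"y":-0.91,"z":0,"yaw":1,"gripper":-0.8},{"x":0.67,"y":-0.91,"z":0,"yaw":1,"gripper":-0.8}]'
python3 -m inch '[{"x":0.67,"y":-0.91,"z":0,"yaw":1,"gripper":-0.8},{"x":0.67,"y":-0.91,"z":0,"yaw":1,"gripper":-0.8},{"x":0.67,"y":-0.91,"z":0,"yaw":1,"gripper":-0.8},{"x":0.67,"y":-0.91,"z":0,"yaw":1,"gripper":-0.8},{"x":0.67,"y":-0.91,"z":0,"yaw":1,"gripper":-0.8},{"x":0.67,"y":-0.91,"z":0,"yaw":1,"gripper":-0.8},{"x":0.67,"y":-0.91,"z":0,"yaw":1,"gripper":-0.8},{"x":0.67,"y":-0.91,"z":0,"yaw":1,"gripper":-0.8},{"x":0,"y":0,"z":0,"yaw":0,"gripper":-0.8}]'
python3 -c "from h import *;to(-72,-30,30,70)"
```

```text
time_s: 9.87
ee_pos: [499.1, -91.3, 83.6]
ee_rot: [179.8, 0.1, 119.2]
force: [1.2, 0.4, 2.2]
gripper_width: 12.0
time_s: 10.62
ee_pos: [417.1, -53.5, 83.4]
ee_rot: [179.9, -0.0, 79.4]
force: [-1.2, -0.6, 1.8]
gripper_width: 12.2
t 10.62 mouth [-100.1  158.9] z 33.4 yaw -4.87 F [-0.7  1.2] 1.8 w 12.2
shift cm 4.41 18.58 0.34 yaw units -14.97
```

```bash

python3 -m inch '[{"x":0,"y":0,"z":0,"yaw":0,"gripper":-0.25},{"x":0,"y":0,"z":0,"yaw":0,"gripper":-0.25},{"x":0,"y":0,"z":0,"yaw":0,"gripper":-0.25},{"x":0,"y":0,"z":-2,"yaw":0,"gripper":-0.25},{"x":0,"y":0,"z":-3,"yaw":0,"gripper":-0.25},{"x":0,"y":0,"z":-3,"yaw":0,"gripper":-0.25},{"x":-2.83,"y":1.22,"z":-1,"yaw":0,"gripper":-0.25},{"x":-2.83,"y":1.22,"z":0,"yaw":0,"gripper":-0.25},{"x":-2.83,"y":1.22,"z":0,"yaw":0,"gripper":-0.25},{"x":-2.83,"y":1.22,"z":0,"yaw":0,"gripper":1},{"x":-2.83,"y":1.22,"z":0,"yaw":0,"gripper":1}]'
python3 -m inch '[{"x":0,"y":0,"z":0,"yaw":1,"gripper":1},{"x":0,"y":0,"z":0,"yaw":1,"gripper":1},{"x":0,"y":0,"z":0,"yaw":1,"gripper":1},{"x":0,"y":0,"z":0,"yaw":1,"gripper":1},{"x":0,"y":0,"z":0,"yaw":1,"gripper":1},{"x":0,"y":0,"z":0,"yaw":1,"gripper":1},{"x":0,"y":0,"z":0,"yaw":1,"gripper":1},{"x":0,"y":0,"z":0,"yaw":1,"gripper":1},{"x":0,"y":0,"z":0,"yaw":1,"gripper":1}]' >/dev/null
python3 -m inch '[{"x":0,"y":0,"z":0,"yaw":1,"gripper":1},{"x":0,"y":0,"z":0,"yaw":1,"gripper":1},{"x":0,"y":0,"z":0,"yaw":1,"gripper":1},{"x":0,"y":0,"z":0,"yaw":1,"gripper":1},{"x":0,"y":0,"z":0,"yaw":1,"gripper":1},{"x":0,"y":0,"z":0,"yaw":1,"gripper":1},{"x":0,"y":0,"z":0,"yaw":1,"gripper":1},{"x":0,"y":0,"z":0,"yaw":1,"gripper":1}]'
python3 -c "from h import *;to(-246,110,26,-90)"
python3 - <<'E'
from workcell import cams
import cv2
p=cams.grab_frame("top")["pixels"][:,:,::-1]
cv2.imwrite("pics/open.png",cv2.resize(p[110:260,100:300],(800,600),interpolation=cv2.INTER_CUBIC))
E
```

```text
time_s: 11.53
ee_pos: [451.9, -206.3, 172.4]
ee_rot: [-180.0, 0.0, 79.5]
force: [0.6, 0.2, 0.1]
gripper_width: 44.4
time_s: 12.95
ee_pos: [451.8, -204.9, 172.1]
ee_rot: [-180.0, 0.0, -5.7]
force: [-0.3, -0.7, 0.7]
gripper_width: 90.7
t 12.95 mouth [-247.3  109.3] z 122.1 yaw -90.0 F [-0.7  0.2] 0.7 w 90.7
shift cm -0.07 -0.13 9.61 yaw units -0.0
```

View pics/open.png

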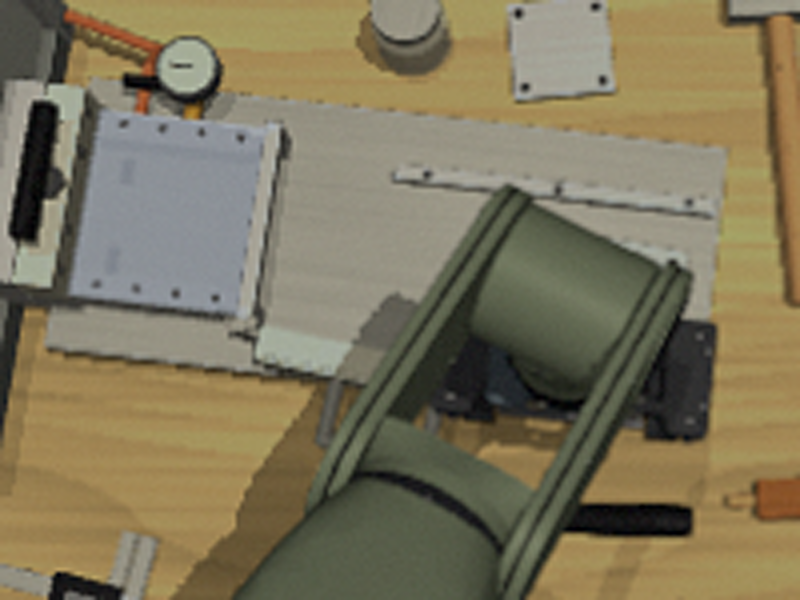

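The door stands wide open, seen at (310,350). Next I'll lower the open fingers beside the plate and push it square against the fence.

```bash

python3 -m inch '[{"x":0,"y":0,"z":2,"yaw":0,"gripper":1},{"x":0,"y":0,"z":2,"yaw":0,"gripper":1},{"x":0,"y":0,"z":2,"yaw":0,"gripper":1},{"x":0,"y":0,"z":2,"yaw":0,"gripper":1},{"x":0,"y":0,"z":1,"yaw":0,"gripper":1},{"x":0,"y":0,"z":0.6,"yaw":0,"gripper":1},{"x":0.5,"y":0,"z":0,"yaw":0,"gripper":1},{"x":0.5,"y":0,"z":0,"yaw":0,"gripper":1},{"x":0.5,"y":0,"z":0,"yaw":0,"gripper":1},{"x":0.5,"y":0,"z":0,"yaw":0,"gripper":1},{"x":0.5,"y":0,"z":0,"yaw":0,"gripper":1}]'
python3 -m inch '[{"x":0.4,"y":0,"z":0,"yaw":0,"gripper":1},{"x":0.4,"y":0,"z":0,"yaw":0,"gripper":1},{"x":0.3,"y":0,"z":0,"yaw":0,"gripper":1},{"x":0.3,"y":0,"z":0,"yaw":0,"gripper":1},{"x":0.3,"y":0,"z":0,"yaw":0,"gripper":1}]'
python3 -c "from h import *;to(-246,65,26,-90)"
python3 -m inch '[{"x":0.2,"y":0,"z":0,"yaw":0,"gripper":1},{"x":0,"y":0,"z":0,"yaw":0,"gripper":1}]'
python3 -c "from h import *;to(-246,65,26,-90)"
```

```text
time_s: 13.92
ee_pos: [477.0, -207.3, 77.2]
ee_rot: [180.0, -0.0, -5.5]
force: [-4.3, -0.8, 1.4]
gripper_width: 91.5
time_s: 14.33
ee_pos: [493.3, -208.3, 76.5]
ee_rot: [-180.0, 0.1, -5.5]
force: [-4.4, 0.7, 3.7]
gripper_width: 90.9
t 14.33 mouth [-246.6   67.6] z 26.5 yaw -89.78 F [0.3 4.5] 3.7 w 90.9
shift cm 0.26 -0.06 0.05 yaw units 0.04
time_s: 14.5
ee_pos: [495.2, -208.5, 76.4]
ee_rot: [-180.0, 0.1, -5.5]
force: [-4.6, 0.8, 3.9]
gripper_width: 91.2
t 14.50 mouth [-246.6   65.7] z 26.4 yaw -89.79 F [0.3 4.7] 3.9 w 91.2
shift cm 0.07 -0.06 0.04 yaw units 0.04
```

```bash

for k in 1; do python3 -m inch '[{"x":0.1,"y":0,"z":0,"yaw":0,"gripper":1},{"x":0,"y":0,"z":0,"yaw":0,"gripper":1}]' | sed -n '2p;4p'; done
python3 -m inch '[{"x":0.1,"y":0,"z":0,"yaw":0,"gripper":1},{"x":0,"y":0,"z":0,"yaw":0,"gripper":1}]'| sed -n '2p;4p'
python3 -m inch '[{"x":0.1,"y":0,"z":0,"yaw":0,"gripper":1},{"x":0,"y":0,"z":0,"yaw":0,"gripper":1}]'| sed -n '2p;4p'
python3 -m inch '[{"x":0.05,"y":0,"z":0,"yaw":0,"gripper":1},{"x":0,"y":0,"z":0,"yaw":0,"gripper":1}]'| sed -n '2p;4p'
python3 -c "from h import *;to(-246,65,26,-90)"
```

```text
ee_pos: [495.3, -208.5, 76.3]
force: [-6.8, 1.1, 6.3]
ee_pos: [495.4, -208.5, 76.3]
force: [-9.0, 1.2, 6.4]
ee_pos: [495.4, -208.5, 76.3]
force: [-11.2, -0.4, 8.3]
ee_pos: [495.5, -208.5, 76.2]
force: [-12.8, -1.0, 8.4]
t 15.17 mouth [-246.6   65.4] z 26.2 yaw -89.76 F [-2.2 12.7] 8.4 w 91.5
shift cm 0.04 -0.06 0.02 yaw units 0.05
```

```bash

python3 -m inch '[{"x":-1,"y":0,"z":0,"yaw":0,"gripper":1},{"x":-1,"y":0,"z":-1,"yaw":0,"gripper":1},{"x":0,"y":0,"z":-2.5,"yaw":0,"gripper":1},{"x":0,"y":0,"z":-2.5,"yaw":0,"gripper":0.1},{"x":2.2,"y":2.45,"z":0,"yaw":0,"gripper":0.1},{"x":2.2,"y":2.45,"z":0,"yaw":0,"gripper":0.1},{"x":2.2,"y":2.45,"z":0,"yaw":0,"gripper":0.1},{"x":2.2,"y":2.45,"z":0,"yaw":0,"gripper":0.1}]'
python3 -m inch '[{"x":0,"y":0,"z":0,"yaw":-1,"gripper":0.1},{"x":0,"y":0,"z":0,"yaw":-1,"gripper":0.1},{"x":0,"y":0,"z":0,"yaw":-1,"gripper":0.1},{"x":0,"y":0,"z":0,"yaw":-1,"gripper":0.1},{"x":0,"y":0,"z":0,"yaw":-1,"gripper":0.1},{"x":0,"y":0,"z":0,"yaw":-1,"gripper":0.1},{"x":0,"y":0,"z":0,"yaw":-1,"gripper":0.1},{"x":0,"y":0,"z":0,"yaw":-1,"gripper":0.1},{"x":0,"y":0,"z":0,"yaw":-1,"gripper":0.1}]' >/dev/null
python3 -m inch '[{"x":0,"y":0,"z":0,"yaw":-1,"gripper":0.1},{"x":0,"y":0,"z":0,"yaw":-1,"gripper":0.1},{"x":0,"y":0,"z":0,"yaw":-1,"gripper":0.1},{"x":0,"y":0,"z":0,"yaw":-1,"gripper":0.1},{"x":0,"y":0,"z":0,"yaw":-1,"gripper":0.1},{"x":0,"y":0,"z":0,"yaw":-1,"gripper":0.1},{"x":0,"y":0,"z":0,"yaw":-1,"gripper":0.1},{"x":0,"y":0,"z":0,"yaw":-1,"gripper":0.1},{"x":0,"y":0,"z":0,"yaw":-1,"gripper":0.1}]'
python3 -c "from h import *;to(-345,-1,26,0)"
python3 - <<'E'
from workcell import cams
import cv2
p=cams.grab_frame("top")["pixels"][:,:,::-1]
cv2.imwrite("pics/tail.png",cv2.resize(p[110:260,100:300],(800,600),interpolation=cv2.INTER_CUBIC))
E
```

```text
time_s: 15.83
ee_pos: [559.7, -314.7, 137.1]
ee_rot: [179.9, -0.3, -5.5]
force: [-0.3, 0.2, 1.0]
gripper_width: 60.8
time_s: 17.33
ee_pos: [558.9, -313.6, 136.5]
ee_rot: [179.8, 0.1, 84.7]
force: [-0.2, 0.2, -0.1]
gripper_width: 50.1
t 17.33 mouth [-344.8   -8.1] z 86.5 yaw 0.45 F [0.2 0.3] -0.1 w 50.1
shift cm -0.01 -0.71 6.05 yaw units 0.09
```

View pics/tail.png

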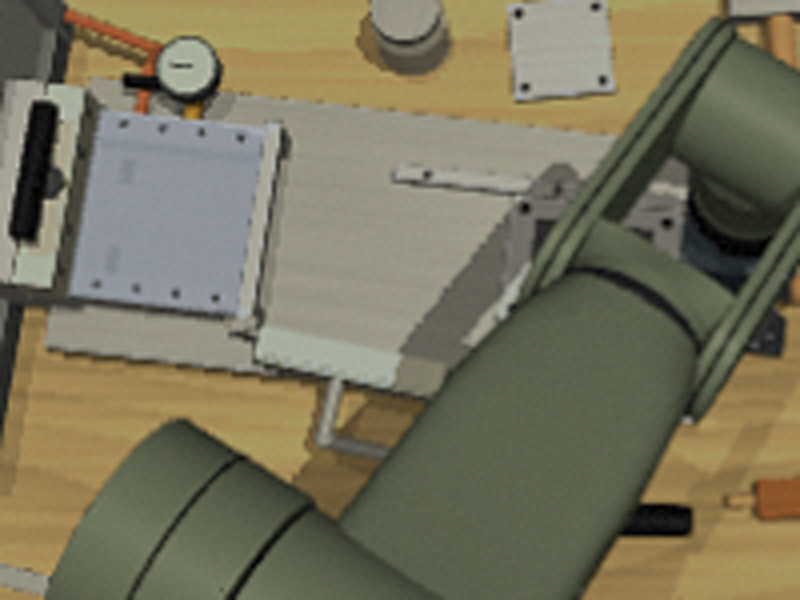

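```bash

python3 -m inch '[{"x":0,"y":-0.7,"z":2,"yaw":0.09,"gripper":0.1},{"x":0,"y":0,"z":2,"yaw":0,"gripper":0.1},{"x":0,"y":0,"z":1.3,"yaw":0,"gripper":0.1},{"x":0,"y":0,"z":0.7,"yaw":0,"gripper":0.1},{"x":0,"y":0,"z":0,"yaw":0,"gripper":0.1},{"x":0.5,"y":0,"z":0,"yaw":0,"gripper":0.1},{"x":0.5,"y":0,"z":0,"yaw":0,"gripper":0.1},{"x":0.5,"y":0,"z":0,"yaw":0,"gripper":0.1},{"x":0.5,"y":0,"z":0,"yaw":0,"gripper":0.1},{"x":0.5,"y":0,"z":0,"yaw":0,"gripper":0.1}]'
python3 -c "from h import *;to(-28,-1,26,0)"
```

```text
time_s: 18.22
ee_pos: [553.5, -287.9, 77.4]
ee_rot: [179.9, 0.1, 84.1]
force: [-0.7, -3.9, 0.6]
gripper_width: 49.9
t 18.22 mouth [-3.198e+02 -2.000e-01] z 27.4 yaw -0.19 F [-3.9  0.3] 0.6 w 49.9
shift cm 29.18 -0.01 0.14 yaw units -0.04
```

```bash

python3 -m inch '[{"x":1,"y":0,"z":0,"yaw":0,"gripper":0.1},{"x":1.2,"y":0,"z":0,"yaw":0,"gripper":0.1},{"x":1.2,"y":0,"z":0,"yaw":0,"gripper":0.1},{"x":1.2,"y":0,"z":0,"yaw":0,"gripper":0.1},{"x":1.2,"y":0,"z":0,"yaw":0,"gripper":0.1},{"x":1.2,"y":0,"z":0,"yaw":0,"gripper":0.1},{"x":1.2,"y":0,"z":0,"yaw":0,"gripper":0.1},{"x":1.2,"y":0,"z":0,"yaw":0,"gripper":0.1},{"x":1.2,"y":0,"z":0,"yaw":0,"gripper":0.1},{"x":1.2,"y":0,"z":0,"yaw":0,"gripper":0.1},{"x":1.2,"y":0,"z":0,"yaw":0,"gripper":0.1},{"x":1.2,"y":0,"z":0,"yaw":0,"gripper":0.1}]'
python3 -c "from h import *;to(-28,-1,26,0)"
python3 -m inch '[{"x":0.8,"y":0,"z":0,"yaw":0,"gripper":0.1},{"x":0.8,"y":0,"z":0,"yaw":0,"gripper":0.1},{"x":0.8,"y":0,"z":0,"yaw":0,"gripper":0.1},{"x":0.8,"y":0,"z":0,"yaw":0,"gripper":0.1},{"x":0.8,"y":0,"z":0,"yaw":0,"gripper":0.1},{"x":0.8,"y":0,"z":0,"yaw":0,"gripper":0.1},{"x":0.8,"y":0,"z":0,"yaw":0,"gripper":0.1}]'
python3 -c "from h import *;to(-28,-1,26,0)"
```

```text
time_s: 19.22
ee_pos: [568.0, -145.6, 77.2]
ee_rot: [179.9, 0.1, 84.1]
force: [-1.0, -5.1, 4.0]
gripper_width: 50.0
t 19.22 mouth [-176.7   -0.4] z 27.2 yaw -0.2 F [-5.2  0.5] 4.0 w 50.0
shift cm 14.87 0.0 0.12 yaw units -0.04
time_s: 19.8
ee_pos: [573.5, -90.1, 76.4]
ee_rot: [-180.0, 0.0, 84.0]
force: [-1.0, -5.4, 3.8]
gripper_width: 49.9
t 19.80 mouth [-120.9   -0.3] z 26.4 yaw -0.25 F [-5.5  0.5] 3.8 w 49.9
shift cm 9.29 0.03 0.04 yaw units -0.05
```

```bash

python3 -m inch '[{"x":0.7,"y":0,"z":0,"yaw":0,"gripper":0.1},{"x":0.7,"y":0,"z":0,"yaw":0,"gripper":0.1},{"x":0.7,"y":0,"z":0,"yaw":0,"gripper":0.1},{"x":0.7,"y":0,"z":0,"yaw":0,"gripper":0.1},{"x":0.7,"y":0,"z":0,"yaw":0,"gripper":0.1},{"x":0.7,"y":0,"z":0,"yaw":0,"gripper":0.1}]'
python3 -m inch '[{"x":0.7,"y":0,"z":0,"yaw":0,"gripper":0.1},{"x":0.7,"y":0,"z":0,"yaw":0,"gripper":0.1},{"x":0.7,"y":0,"z":0,"yaw":0,"gripper":0.1},{"x":0.7,"y":0,"z":0,"yaw":0,"gripper":0.1},{"x":0.7,"y":0,"z":0,"yaw":0,"gripper":0.1},{"x":0.5,"y":0,"z":0,"yaw":0,"gripper":0.1}]'
python3 -c "from h import *;to(-28,-1,26,0)"
```

```text
time_s: 20.3
ee_pos: [577.8, -48.2, 76.4]
ee_rot: [-180.0, 0.0, 84.0]
force: [-1.0, -5.0, 4.1]
gripper_width: 49.9
time_s: 20.8
ee_pos: [582.0, -8.2, 76.4]
ee_rot: [-180.0, -0.0, 84.0]
force: [-0.3, -5.2, 3.0]
gripper_width: 50.0
t 20.80 mouth [-38.6  -0.6] z 26.4 yaw -0.23 F [-5.2 -0.2] 3.0 w 50.0
shift cm 1.06 0.03 0.04 yaw units -0.05
```

```bash

python3 -m inch '[{"x":0.25,"y":0,"z":0,"yaw":0,"gripper":0.1},{"x":0.25,"y":0,"z":0,"yaw":0,"gripper":0.1},{"x":0.25,"y":0,"z":0,"yaw":0,"gripper":0.1}]'| sed -n '2p;4p'
python3 -m inch '[{"x":0.15,"y":0,"z":0,"yaw":0,"gripper":0.1},{"x":0,"y":0,"z":0,"yaw":0,"gripper":0.1}]'| sed -n '2p;4p'
python3 -m inch '[{"x":0.15,"y":0,"z":0,"yaw":0,"gripper":0.1},{"x":0,"y":0,"z":0,"yaw":0,"gripper":0.1}]'| sed -n '2p;4p'
python3 -c "from h import *;to(-28,-1,26,0)"
```

```text
ee_pos: [582.6, -1.5, 76.3]
force: [0.2, -4.6, 3.7]
ee_pos: [582.8, 0.2, 76.3]
force: [-0.7, -3.9, 1.7]
ee_pos: [582.9, 0.7, 76.3]
force: [-0.1, -5.9, 1.3]
t 21.38 mouth [-29.7  -0.7] z 26.3 yaw -0.22 F [-5.9 -0.5] 1.3 w 50.2
shift cm 0.17 0.03 0.03 yaw units -0.04
```

```bash

python3 -m inch '[{"x":0.15,"y":0,"z":0,"yaw":0,"gripper":0.1},{"x":0,"y":0,"z":0,"yaw":0,"gripper":0.1}]'| sed -n '2p;4p'
python3 -m inch '[{"x":0.15,"y":0,"z":0,"yaw":0,"gripper":0.1},{"x":0,"y":0,"z":0,"yaw":0,"gripper":0.1}]'| sed -n '2p;4p'
python3 -m inch '[{"x":0.15,"y":0,"z":0,"yaw":0,"gripper":0.1},{"x":0,"y":0,"z":0,"yaw":0,"gripper":0.1}]'| sed -n '2p;4p'
python3 -c "from h import *;to(-28,-1,26,0)"
```

```text
ee_pos: [583.0, 0.9, 76.3]
force: [-0.8, -11.2, 2.3]
ee_pos: [583.1, 1.0, 76.4]
force: [-1.9, -15.2, 3.8]
ee_pos: [583.1, 1.2, 76.4]
force: [-2.1, -18.3, 4.6]
t 21.88 mouth [-29.2  -0.8] z 26.4 yaw -0.09 F [-18.4   0.3] 4.6 w 50.3
shift cm 0.12 0.02 0.04 yaw units -0.02
```

```bash

python3 -m inch '[{"x":-1,"y":0,"z":0,"yaw":0,"gripper":0.1},{"x":-2,"y":0,"z":-1,"yaw":0,"gripper":-0.25},{"x":0,"y":0,"z":-3,"yaw":0,"gripper":-0.25},{"x":0,"y":0,"z":-3,"yaw":0,"gripper":-0.25},{"x":-0.7,"y":-2.6,"z":0,"yaw":0,"gripper":-0.25},{"x":-0.7,"y":-2.6,"z":0,"yaw":0,"gripper":-0.25},{"x":-0.7,"y":-2.6,"z":0,"yaw":0,"gripper":-0.25},{"x":-0.7,"y":-2.6,"z":0,"yaw":0,"gripper":-0.25},{"x":-0.7,"y":-2.6,"z":0,"yaw":0,"gripper":-0.25},{"x":-0.7,"y":-2.8,"z":0,"yaw":0,"gripper":-0.25},{"x":0,"y":0,"z":0,"yaw":0.95,"gripper":-0.25},{"x":0,"y":0,"z":0,"yaw":0,"gripper":-0.25}]'
python3 -c "from h import *;to(-100.1,158.9,32,-4.87)"
python3 - <<'E'
from workcell import cams
import cv2
p=cams.grab_frame("top")["pixels"][:,:,::-1]
cv2.imwrite("pics/in.png",cv2.resize(p[120:240,90:250],(800,600),interpolation=cv2.INTER_CUBIC))
E
```

```text
time_s: 22.88
ee_pos: [417.4, -48.6, 146.2]
ee_rot: [-179.9, -0.1, 79.1]
force: [0.4, -0.2, 0.6]
gripper_width: 34.4
t 22.88 mouth [-95.3 159.1] z 96.2 yaw -5.16 F [-0.2 -0.4] 0.6 w 34.4
shift cm -0.48 0.07 6.42 yaw units -0.06
```

View pics/in.png

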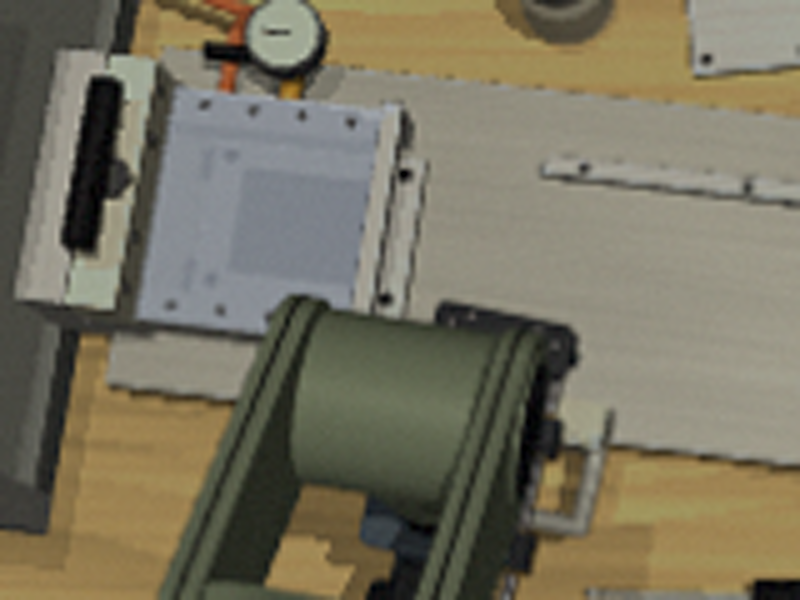

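```bash
python3 - <<'E'
from h import *
p=np.load("p.npy");c_,s=np.cos(p[2]),np.sin(p[2]);R=np.array([[c_,-s],[s,c_]])
uv=(np.array([(427,165),(406,312),(404,175),(386,300),(590,530),(605,412)])+.5)/5-.5+[90,120]
for z,k in((60,slice(0,4)),(88,slice(4,6))):
    print(((ray(T,uv[k],z)[:,:2]-p[:2])@R).round(1))
E
python3 -m inch '[{"x":-0.48,"y":0.07,"z":1.5,"yaw":0,"gripper":-0.25},{"x":0,"y":0,"z":1.5,"yaw":0,"gripper":-0.25},{"x":0,"y":0,"z":1.5,"yaw":0,"gripper":-0.25},{"x":0,"y":0,"z":1.2,"yaw":0,"gripper":-0.25},{"x":0,"y":0,"z":0.5,"yaw":0,"gripper":-0.25},{"x":0,"y":0,"z":0,"yaw":0,"gripper":-0.25}]'
python3 -m inch '[{"x":0,"y":0,"z":0,"yaw":0,"gripper":-0.6},{"x":0,"y":0,"z":0,"yaw":0,"gripper":-0.8},{"x":0,"y":0,"z":0,"yaw":0,"gripper":-0.8},{"x":0,"y":0,"z":0,"yaw":0,"gripper":-0.8}]' 5
python3 -c "from h import *;to(-100.1,158.9,32,-4.87)"
```

```text
[[-14.7 -49. ]
 [-15.4  43.1]
 [ -1.6 -41.2]
 [ -2.2  37.2]]
[[-146.2  164.1]
 [-145.8   94.1]]
time_s: 23.43
ee_pos: [418.8, -53.8, 83.3]
ee_rot: [-179.9, -0.0, 79.3]
force: [-0.8, 0.3, -0.5]
gripper_width: 34.3
time_s: 23.77
ee_pos: [418.6, -54.3, 84.9]
ee_rot: [180.0, 0.0, 79.3]
force: [-0.6, -0.9, 2.5]
gripper_width: 11.9
t 23.77 mouth [-100.8  157.4] z 34.9 yaw -4.97 F [-1.   0.6] 2.5 w 11.9
shift cm 0.06 -0.16 0.29 yaw units -0.02
```

The plate is home: the tail stands about 13 mm out, and it held firm at 18 N. The handle is gripped again, so I'll close the door.

```bash

python3 -m inch '[{"x":-0.59,"y":0.97,"z":0,"yaw":-1,"gripper":-0.8},{"x":-0.59,"y":0.97,"z":0,"yaw":-1,"gripper":-0.8},{"x":-0.59,"y":0.97,"z":0,"yaw":-1,"gripper":-0.8},{"x":-0.59,"y":0.97,"z":0,"yaw":-1,"gripper":-0.8},{"x":-0.59,"y":0.97,"z":0,"yaw":-1,"gripper":-0.8},{"x":-0.59,"y":0.97,"z":0,"yaw":-1,"gripper":-0.8},{"x":-0.59,"y":0.97,"z":0,"yaw":-1,"gripper":-0.8},{"x":-0.59,"y":0.97,"z":0,"yaw":-1,"gripper":-0.8},{"x":-0.59,"y":0.97,"z":0,"yaw":-1,"gripper":-0.8}]'
python3 -m inch '[{"x":-0.59,"y":0.97,"z":0,"yaw":-1,"gripper":-0.8},{"x":-0.59,"y":0.97,"z":0,"yaw":-1,"gripper":-0.8},{"x":-0.59,"y":0.97,"z":0,"yaw":-1,"gripper":-0.8},{"x":-0.59,"y":0.97,"z":0,"yaw":-1,"gripper":-0.8},{"x":-0.59,"y":0.97,"z":0,"yaw":-1,"gripper":-0.8},{"x":-0.59,"y":0.97,"z":0,"yaw":-1,"gripper":-0.8},{"x":-0.59,"y":0.97,"z":0,"yaw":-1,"gripper":-0.8},{"x":-0.59,"y":0.97,"z":0,"yaw":-1,"gripper":-0.8}]'
python3 -c "from h import *;to(-72,-30,32,90)"
```

```text
time_s: 24.52
ee_pos: [511.0, -91.6, 84.8]
ee_rot: [-180.0, -0.0, 124.5]
force: [-1.4, 2.6, 1.7]
gripper_width: 11.7
time_s: 25.18
ee_pos: [593.9, -60.0, 84.9]
ee_rot: [-180.0, -0.1, 164.5]
force: [-3.9, 1.5, 3.1]
gripper_width: 11.9
t 25.18 mouth [-89.  -17.7] z 34.9 yaw 80.25 F [1.1 4. ] 3.1 w 11.9
shift cm -0.92 1.88 0.29 yaw units -1.95
```

```bash

python3 -m inch '[{"x":-0.3,"y":0.48,"z":0,"yaw":-0.5,"gripper":-0.8},{"x":-0.3,"y":0.48,"z":0,"yaw":-0.5,"gripper":-0.8},{"x":-0.3,"y":0.48,"z":0,"yaw":-0.5,"gripper":-0.8},{"x":0,"y":0,"z":0,"yaw":0,"gripper":-0.8}]'
python3 -c "from h import *;to(-72,-30,32,90)"
python3 -m inch '[{"x":-0.12,"y":0.24,"z":0,"yaw":-0.25,"gripper":-0.8},{"x":-0.12,"y":0.24,"z":0,"yaw":-0.25,"gripper":-0.8},{"x":0,"y":0,"z":0,"yaw":0,"gripper":-0.8}]'
python3 -c "from h import *;to(-72,-30,32,90)"
```

```text
time_s: 25.52
ee_pos: [606.5, -47.6, 84.8]
ee_rot: [180.0, -0.0, 171.9]
force: [-1.8, 2.0, 3.0]
gripper_width: 11.9
t 25.52 mouth [-75.3 -28.9] z 34.8 yaw 87.6 F [1.8 2. ] 3.0 w 11.9
shift cm -0.09 0.34 0.28 yaw units -0.48
time_s: 25.77
ee_pos: [608.9, -44.7, 84.8]
ee_rot: [-179.9, -0.1, 174.4]
force: [-2.9, -2.7, 4.7]
gripper_width: 11.9
t 25.77 mouth [-72.3 -31.1] z 34.8 yaw 90.08 F [-3.   2.6] 4.7 w 11.9
shift cm 0.11 0.03 0.28 yaw units 0.02
```

```bash

python3 -m inch '[{"x":0,"y":0.15,"z":0,"yaw":0,"gripper":-0.8},{"x":0,"y":0.15,"z":0,"yaw":0,"gripper":-0.8},{"x":0,"y":0,"z":0,"yaw":0,"gripper":-0.8}]'
python3 -c "from h import *;to(-72,-30,32,90)"
python3 -m inch '[{"x":0,"y":0.15,"z":0,"yaw":0,"gripper":-0.8},{"x":0,"y":0.15,"z":0,"yaw":0,"gripper":-0.8},{"x":0,"y":0,"z":0,"yaw":0,"gripper":-0.8}]'
python3 -c "from h import *;to(-72,-30,32,90)"
```

```text
time_s: 26.02
ee_pos: [609.0, -43.9, 84.8]
ee_rot: [-179.7, -0.0, 174.4]
force: [-4.9, -10.6, 4.7]
gripper_width: 13.7
t 26.02 mouth [-71.4 -31.1] z 34.8 yaw 90.08 F [-11.1   3.8] 4.7 w 13.7
shift cm 0.11 -0.06 0.28 yaw units 0.02
time_s: 26.27
ee_pos: [609.3, -41.1, 84.8]
ee_rot: [-179.7, -0.0, 174.3]
force: [-4.0, -9.7, 4.4]
gripper_width: 18.8
t 26.27 mouth [-68.6 -31.1] z 34.8 yaw 90.06 F [-10.1   3. ] 4.4 w 18.8
shift cm 0.11 -0.34 0.28 yaw units 0.01
```

```bash

python3 -m inch '[{"x":0,"y":-0.2,"z":0,"yaw":0,"gripper":-0.3},{"x":0,"y":-0.2,"z":0,"yaw":0,"gripper":-0.25},{"x":0,"y":0,"z":0,"yaw":0,"gripper":-0.25},{"x":0,"y":0,"z":-1,"yaw":0,"gripper":-0.25},{"x":0,"y":0,"z":-2,"yaw":0,"gripper":-0.25},{"x":0,"y":0,"z":-3,"yaw":0,"gripper":-0.25},{"x":0,"y":0,"z":-3,"yaw":0,"gripper":-0.25},{"x":0,"y":-3,"z":-3,"yaw":0,"gripper":-0.25},{"x":0,"y":-3,"z":0,"yaw":0,"gripper":-0.25},{"x":0,"y":-3,"z":0,"yaw":0,"gripper":-0.25},{"x":0,"y":-3,"z":0,"yaw":0,"gripper":-0.25},{"x":0,"y":-3,"z":0,"yaw":0,"gripper":-0.25}]'
python3 -m inch '[{"x":0,"y":-3,"z":0,"yaw":0,"gripper":-0.25},{"x":0,"y":-3,"z":0,"yaw":0,"gripper":-0.25},{"x":0,"y":-3,"z":0,"yaw":0,"gripper":-0.25},{"x":0,"y":-3,"z":0,"yaw":0,"gripper":-0.25},{"x":0,"y":-3,"z":0,"yaw":0,"gripper":-0.25},{"x":0,"y":0,"z":0,"yaw":0,"gripper":-0.25}]'
python3 - <<'E'
from workcell import cams
import cv2
p=cams.grab_frame("top")["pixels"][:,:,::-1]
cv2.imwrite("pics/end.png",cv2.resize(p[120:240,90:250],(800,600),interpolation=cv2.INTER_CUBIC))
E
```

```text
time_s: 27.27
ee_pos: [595.0, -191.7, 205.1]
ee_rot: [-180.0, 0.1, 174.3]
force: [0.6, 0.2, -0.5]
gripper_width: 34.4
time_s: 27.77
ee_pos: [579.3, -345.3, 204.3]
ee_rot: [-179.8, 0.1, 174.0]
force: [0.4, 0.7, -0.5]
gripper_width: 34.0
```

View pics/end.png

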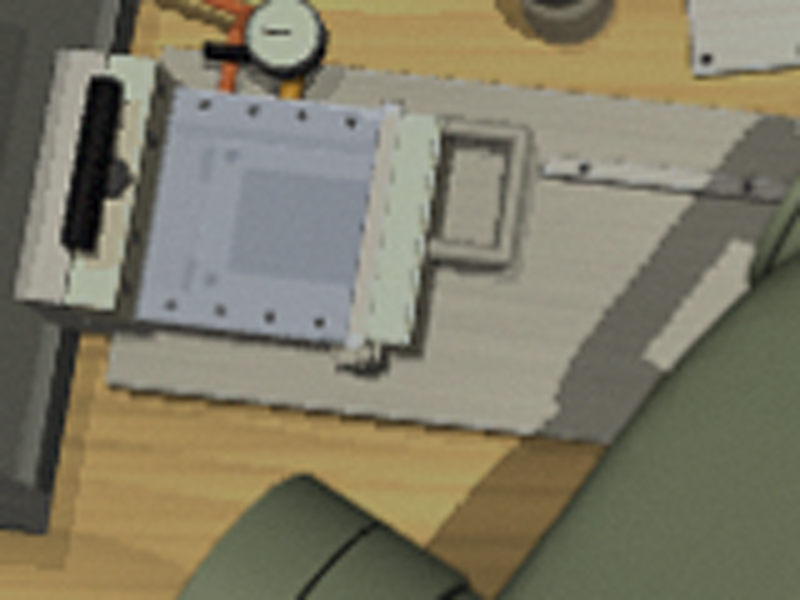

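```bash
python3 - <<'E'
from h import *
from workcell import cams,env
a=T["pixels"];b=cams.grab_frame("top")["pixels"]
g=lambda i,r:np.float32(cv2.cvtColor(i,cv2.COLOR_RGB2GRAY))[r]
for n,r in dict(door=np.s_[138:178,162:200],housing=np.s_[125:185,90:122]).items(): print(n,cv2.phaseCorrelate(g(a,r),g(b,r)),np.abs(g(a,r)-g(b,r)).mean())
env.job_done()
E
```

```text
door ((0.048855636136277525, -0.08260423625204183), 0.9737886509299278) 11.361184
housing ((0.7583661969074385, 0.2662045815747369), 1.0600075483322144) 13.552604
the job is handed in; nothing more can be done
```

The build plate is in the airlock chamber, the outer door is shut, and I handed the job in at about 28 s of the 72 s allowed.

- **Inner gate:** pressing on the T-handle made it give at about 3 N, so it had been slightly open. I pushed it down until it stood firm at the shut height, holding about 13 N.
- **Outer door:** I swung it open to about 95°, well clear of the plate's way.
- **Build plate:** I squared it against the side fence and slid it in until it held firm at about 18 N. The tail stood about 13 to 15 mm out of the mouth, slightly more than the nominal 12 mm but within the measuring error.
- **Shutting the door:** it stopped firm at about 10 N. In the last picture its position matched the starting one to within 0.1 pixel.

The gate housing and handle appear 0.76 pixel off their starting position. That fits the handle having gone down, but I did not press the gate again after the first time. I did not touch the other items on the bench. The arm was clear of everything at hand-in, and no check failed.

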